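# Clamp the enclosure in the crank-operated vise

## Robot

A 6-joint arm with a two-finger parallel gripper is mounted at the origin on the work surface. World frame = base frame: x ahead of the robot, y to its left, z up, the work surface at z = 0. Lengths are in m, angles in rad, forces in N, time in s.
With the tool pointing down it reaches from about 0.3 to 0.775 m from the base axis. Payload 14.6 kg.
Tool frame: the origin (TCP) lies at the very end of the fingers, on their centre line; the grasp point (between the pads) lies 19 mm behind it; y points along the fingers, z is the direction in which the jaws open and shut, and the axes are right-handed (so a half turn about y gives the same grasp; the last joint's range is limited). The gripper opens to 94 mm and grips with 3 to 60 N. Pads are 16 mm wide; open, the fingers measure 119 mm over their backs; the gripper's body (75 mm by 177 mm) begins 78 mm behind the grasp point.
Start: joints at [-1.353, 0.3, 1.521, -0, 1.321, -0.067], TCP at [0.155, -0.528, 0.205] pointing down, gripper open.
Joint ranges: [-3.03, 3.03], [-0.79, 2.21], [0.23, 2.52], [-1.04, 4.18], [0, 3.07], [-2.55, 2.55]. Speed limits (rad/s): [2.22, 2.22, 2.57, 3.14, 3.14, 3.14].

## Interface

Orientations are given as [roll, pitch, yaw] about the fixed x, y, z axes, in that order (R = Rz(yaw) Ry(pitch) Rx(roll)).
In Python, from station import get_obs, camera, job gives the robot as it stands.
- The arm moves only by the tool step_arm, never from a script. Its argument "targets" is a list of rows, each a list of 6 numbers: the shift along the tool's x, y, z in mm, then the turn, a rotation vector about the tool's x, y, z in degrees. In form: [[dx, dy, dz, rx, ry, rz], ...]. A call has 1 to 12 rows; each row shifts and turns the commanded pose from where the row before left it, along the tool's axes as they then stand; what a row does not reach is not made up. A row lasts 1/8 s, in which the tool goes at most 62.5 mm and 10.7 degrees, less where a joint would pass 70% of its speed; a pose out of reach is approached as far as the arm can. A call is refused whole if a number of a shift passes 62.5 or a number of a turn 10.7, either way. A call with a gripper value outside its range is refused whole. "gripper" is the opening, from -1 (shut) to 1 (fully open), set as the call begins (left out, the last holds). The fingers move at their own pace and stop on an object; "squeeze" is the grip in N (left out, the last holds). Time passes only in rows, so rows that do not move let the fingers close. It gives the time, the measured TCP pose, the force and the opening at its end, in the units of the state.
- get_obs(): the state, without advancing time (a new reading comes with each control period).
- camera(name): name is "scene" or "top"; returns a dict with "pixels" (400x640x3 uint8, red, green, blue), "intrinsics" (3x3 intrinsics, pixels), "R" (3x3) and "t" (3): a world point X has camera coordinates R X + t. Camera axes: x right, y down, z forward; pixel columns grow to the right and rows downward; lengths in m; the calibration is good to about 2 mm. A picture is of the moment at which its call begins. There is no depth.
- job.hand_in(): hands the job in, once; it reports no verdict.
The state is a dict: "time_s": time; "qpos": joint angles; "joint_vel": joint speeds; "tau": joint torques, N m; "ee_pos": TCP position; "eef_rot": TCP orientation; "force": force on the tool from outside, world axes, zero at the start; "moment": the same for the moment, N m; "grip_width": finger opening in m.
Only numpy, scipy, OpenCV 4.12 (cv2) and the standard library are available. Lean on these libraries where they do the work, as an engineer would, in place of code of your own. Each camera call takes 0.05 s, during which the arm holds its last target.

## Task

Fit the loose crank fully home onto the square shaft end on top of the vise, pressing only gently until it drops on, and wind it clockwise (seen from above) until the enclosure is clamped between the jaws and has pushed the sprung pad of the moving jaw about halfway back (never all the way). Leave the crank on the shaft, let go of everything, and leave the other things on the table alone.

Things in the scene. Friction and masses are not known exactly. Their poses are not given: they have to be found in the camera images.
- vise: Small bench vise fixed to the table: dark steel bed 110 x 270 mm, top 20 mm high. Origin at table level, below the axis of the upright square shaft; z up; the moving jaw travels along its +y to the fixed jaw. Around the origin stands a grey gearbox 82 x 78 mm, 91 mm high, with a round boss (30 mm diameter) on it up to 100 mm.
- shaft_seat (a point): On the vise: point on the shaft axis at the top of the round boss, 100 mm above the table; a crank that is fully home has its origin here. Axes as the vise's.
- shaft_tip (a point): Top centre of the upright steel square shaft end, 22 mm above the boss. 14 mm across flats, its top 3 mm tapering to 12 mm. How the square is turned about z differs every time and is NOT reported: look or feel for it (repeats every 90 degrees). The shaft turns stiffly (0.25 N m), so a socket rubbing on its top does not turn it, and stays where left. Clockwise from above drives the jaw forward, 20 mm a turn.
- fixed_face (a point): On the vise: centre of the clamping face of the fixed jaw, 200 mm along the vise's +y from the shaft axis, 45 mm above the table. The fixed jaw is a grey block 100 mm wide, 75 mm high.
- jaw: The moving jaw of the vise, a grey block 90 mm wide, up to 68 mm above the table. Origin at table level below the middle of its front face (the face towards the fixed jaw); axes like the vise's.
- pad: Sprung steel pad before the moving jaw: plate 90 mm wide, 8 mm thick, 23 to 65 mm above the table. Origin at table level below the middle of its clamping face; axes as the vise's. Free, its origin is 18 mm ahead of the jaw's (10 mm gap behind the plate); it yields 1 mm per 8 N and bottoms at 8 mm ahead. Half pressed it clamps with 40 N, which adds 0.13 N m to the turning of the shaft.
- enclosure: Loose black and grey plastic instrument enclosure standing on the vise bed between the jaws, 80 (x) x 60 (y) x 38 mm (z), 0.2 kg. Origin at the centre of its underside. It starts clear of both jaws; the jaw pushes it against the fixed jaw.
- crank: Loose dark steel crank lying flat on the table, about 0.25 kg. Origin on its hub's axis at the flat underside; z up; arm along +x. Hub: upright square block 28 x 28 mm, 44 mm high, sides square to the arm; in its underside a square socket 15 mm wide, 25 mm deep, sides parallel to the hub's. Arm 18 mm wide, 9 mm thick, flush with the underside.
- crank_grip (a point): On the crank: point on the axis of its upright black knob, 65 mm along +x from the hub axis and 38 mm above the underside, a good height to hold it. The knob is 23 mm in diameter, from 11 to 57 mm above the underside, and spins freely on its pin.
- spool: Bystander: black and grey wire spool, flat on the table, 80 mm diameter, 36 mm high. Origin under its centre.
- board: Bystander: circuit board on a black base, 75 x 55 mm, 20 mm high. Origin under its centre.
- screwdriver: Bystander: grey screwdriver lying down, 200 mm long. Origin under its middle.
- meter: Bystander: grey hand meter lying down, 130 x 75 mm, 36 mm high. Origin under its centre.
- breadboard: Bystander: white plug board, 165 x 55 mm, 9 mm high. Origin under its centre.
- flux: Bystander: small bottle, 32 mm diameter, 70 mm high. Origin under its centre.
- marker: Bystander: blue marker pen lying down, 130 mm long, 12 mm thick. Origin under its middle.

How it is judged:
On the way, in this order (a step that is already met when the one before it is completed fails the run):
1. the crank is fully home on the square shaft (horizontal distance between crank and shaft_seat below 0.004 m and z of crank in the frame of shaft_seat below 0.004 m and angle between crank's own z axis and vertical below 0.12 rad), for 0.2 s.
2. the enclosure is clamped and pushes the pad back, with the crank on the shaft (contact force between pad and enclosure above 20 N and y of enclosure in the frame of vise above 0.166 m and y of pad in the frame of jaw below 0.0155 m and horizontal distance between crank and shaft_seat below 0.006 m), for 0.2 s.
At the end, for the whole second after the job is handed in: Crank on the shaft, level and home (4 mm sideways, 5 mm in height); enclosure level on the bed (5 mm), against the fixed jaw (4 mm) and square to it (0.05 rad), clamped by the pad with at least 20 N, the pad pressed back 2.5 to 8.5 mm of its 10 mm; all at rest (horizontal distance between crank and shaft_seat below 0.004 m and z of crank in the frame of shaft_seat below 0.005 m and angle between crank's own z axis and vertical below 0.12 rad and contact force between pad and enclosure above 20 N and y of pad in the frame of jaw between 0.0095 and 0.0155 m and y of enclosure in the frame of vise above 0.166 m and angle between the y axis of enclosure and the y axis of vise, either way round below 0.05 rad and angle between enclosure's own z axis and vertical below 0.05 rad and z of enclosure in the frame of vise below 0.025 m and linear speed of each of crank, enclosure below 0.02 m/s); the robot touches nothing.
It fails at once if the crank is pressed on the shaft end with more than 45 N before it has dropped on, or jammed on with more than 60 N before it is home ((contact force between crank and vise above 45 N and z of crank in the frame of shaft_seat above 0.016 m) or (contact force between crank and vise above 60 N and z of crank in the frame of shaft_seat above 0.006 m)).
It fails at once if the pad is bottomed (enclosure squeezed with more than 85 N) (y of pad in the frame of jaw below 0.0083 m or contact force between pad and enclosure above 85 N).
It fails at once if a bystander is moved more than 30 mm (distance of any of spool, board, screwdriver, meter, breadboard, flux, marker from where it was at the start of the episode above 0.03 m).
It also fails if it takes over 72 s, if anything falls off the work surface, if the arm or the gripper's body presses on something with over 40 N, if the wrist force passes 120 N, or if a joint passes its speed limit or range.

## Working session

There is one attempt and no reset: what is moved stays moved. The work goes in short steps, Python scripts to look and compute and a tool call to move; the robot and the scene stay as the last step left them, time stands still between calls to the robot, and variables do not carry over. Pictures are saved under pics/ and viewed, and the job is handed in when it is done.

Besides the shell and the picture viewer there is one more tool, called after "Request:" as name(argument=value, ...) on one line, values as JSON. step_arm: Moves the arm, as the interface text tells. Its arguments: {"type":"object","properties":{"targets":{"type":"array","items":{"type":"array","items":{"type":"number"}}},"gripper":{"type":"number"},"squeeze":{"type":"number"}},"required":["targets"]}

```bash
ls; mkdir -p pics; python3 - <<'E'
from station import get_obs, camera, job
import cv2, numpy as np
o=get_obs()
for k,v in o.items(): print(k,np.round(v,4))
for n in("scene","top"):
    c=camera(n); cv2.imwrite(f"pics/{n}0.png",cv2.cvtColor(c["pixels"],cv2.COLOR_RGB2BGR))
    print(n,c["intrinsics"],c["R"],c["t"], -c["R"].T@c["t"])
E
```

```text
pics
time_s 0.0
qpos [-1.3526  0.3005  1.5216 -0.      1.3207 -0.0666]
joint_vel [-0.0013  0.0007  0.0002  0.0006  0.001   0.0009]
tau [-3.10000e-03 -5.31806e+01 -3.52734e+01  7.08000e-02  2.44000e-02
 -1.00000e-04]
ee_pos [ 0.1545 -0.5276  0.2049]
eef_rot [-1.5719e+00  1.0000e-04 -2.8568e+00]
force [-0.1898  0.3562 -0.5556]
moment [ 0.0342  0.0216 -0.0244]
grip_width 0.0938
scene [[417.70067039   0.         321.03388316]
 [  0.         417.70067039 200.31741858]
 [  0.           0.           1.        ]] [[ 0.22356331  0.97468816 -0.00156159]
 [ 0.74107647 -0.17102025 -0.64927478]
 [-0.6331075   0.14399676 -0.76055231]] [-0.05329386 -0.35185187  1.43325337] [ 1.18006716 -0.21461274  0.8615324 ]
top [[465.36972244   0.         321.36689495]
 [  0.         465.36972244 193.17888621]
 [  0.           0.           1.        ]] [[ 0.01907808 -0.99948385  0.02584674]
 [-0.99552339 -0.02138328 -0.0920648 ]
 [ 0.09256996 -0.02397461 -0.99541751]] [-0.10928088  0.56298661  1.32685913] [ 0.43972391 -0.06537504  1.37543461]
```

View pics/scene0.png

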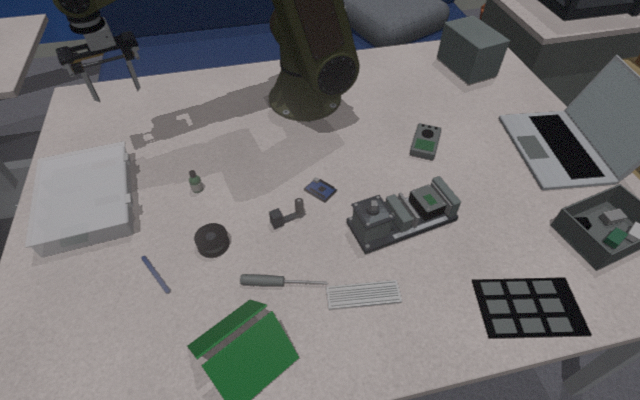

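View pics/top0.png

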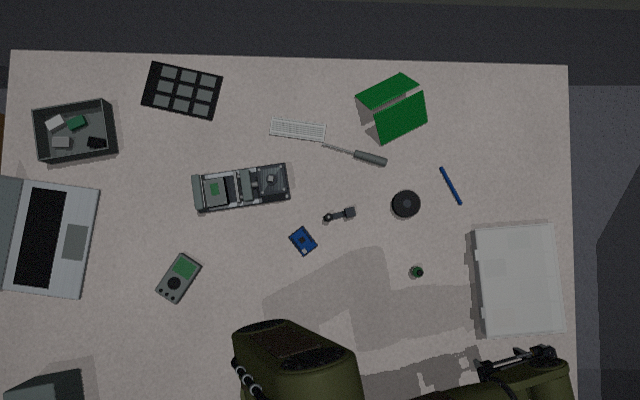

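```bash
python3 - <<'E'
import cv2
t=cv2.imread("pics/top0.png"); s=cv2.imread("pics/scene0.png")
def cr(im,x0,y0,w,h,f,n):
    cv2.imwrite(n,cv2.resize(im[y0:y0+h,x0:x0+w],None,fx=f,fy=f,interpolation=cv2.INTER_CUBIC))
cr(t,185,155,112,62,7,"pics/tv.png")
cr(t,285,195,80,65,9,"pics/tc.png")
cr(s,255,170,95,72,8,"pics/sc.png")
cr(s,340,170,125,85,6,"pics/sv.png")
E
```

```text
(no output)
```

View pics/tv.png

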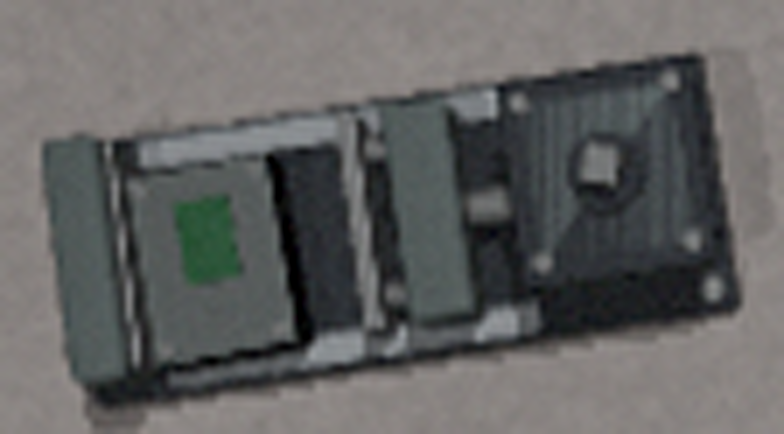

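View pics/tc.png

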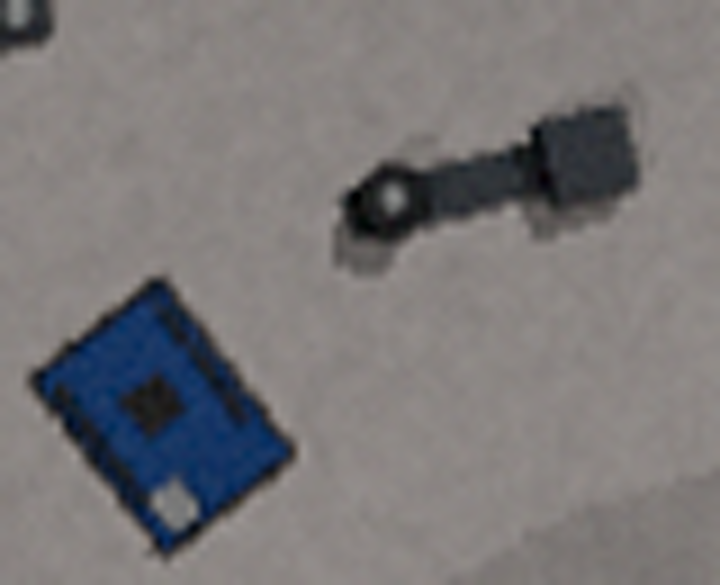

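View pics/sc.png

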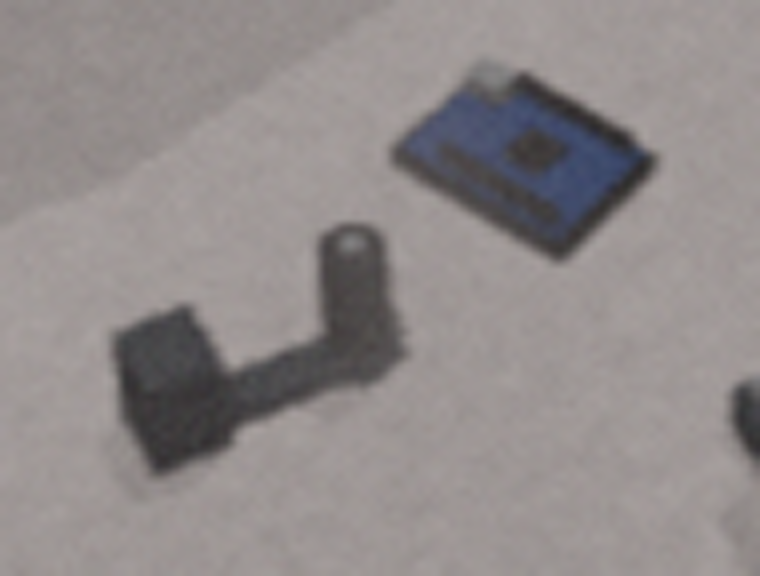

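View pics/sv.png

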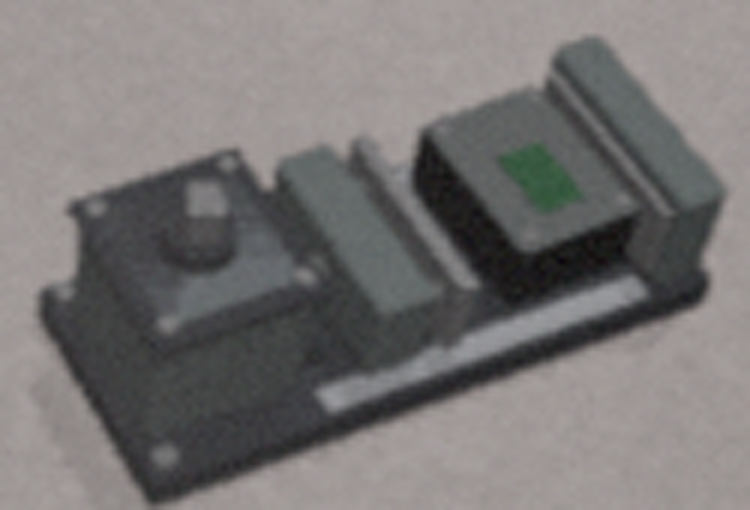

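```bash
cat > h.py <<'E'
import cv2, numpy as np
from scipy.spatial.transform import Rotation as Ro
K={'scene':np.array([[417.70067039,0,321.03388316],[0,417.70067039,200.31741858],[0,0,1]]),
'top':np.array([[465.36972244,0,321.36689495],[0,465.36972244,193.17888621],[0,0,1]])}
Rm={'scene':np.array([[0.22356331,0.97468816,-0.00156159],[0.74107647,-0.17102025,-0.64927478],[-0.6331075,0.14399676,-0.76055231]]),
'top':np.array([[0.01907808,-0.99948385,0.02584674],[-0.99552339,-0.02138328,-0.0920648],[0.09256996,-0.02397461,-0.99541751]])}
T={'scene':np.array([-0.05329386,-0.35185187,1.43325337]),'top':np.array([-0.10928088,0.56298661,1.32685913])}
def at(c,uv,z):
    d=Rm[c].T@np.linalg.inv(K[c])@np.array([uv[0],uv[1],1.]); o=-Rm[c].T@T[c]
    return o+d*(z-o[2])/d[2]
def proj(c,X):
    p=K[c]@(Rm[c]@np.asarray(X,float)+T[c]); return p[:2]/p[2]
def tri(ut,us):
    A=[];b=[]
    for c,uv in(('top',ut),('scene',us)):
        d=Rm[c].T@np.linalg.inv(K[c])@np.array([uv[0],uv[1],1.]);d/=np.linalg.norm(d); o=-Rm[c].T@T[c]
        P=np.eye(3)-np.outer(d,d);A.append(P);b.append(P@o)
    return np.linalg.lstsq(np.vstack(A),np.hstack(b),rcond=None)[0]
def crop(src,x0,y0,w,h,f,n,interp=cv2.INTER_CUBIC):
    im=cv2.imread(src); cv2.imwrite(n,cv2.resize(im[y0:y0+h,x0:x0+w],None,fx=f,fy=f,interpolation=interp))
def px(u,v,x0,y0,f): return np.array([(u+.5)/f-.5+x0,(v+.5)/f-.5+y0])
E
python3 - <<'E'
from h import *
crop("pics/top0.png",258,166,26,24,24,"pics/ts.png")
crop("pics/scene0.png",362,192,26,26,22,"pics/ss.png")
# vise corners of bed top z=.02 in top crop
q=lambda u,v:px(u,v,185,155,7)
print("bed corners",[at('top',q(*p),.02).round(4) for p in((48,140),(698,58),(738,306),(95,402))])
print("tip",at('top',q(600,163),.122).round(4), at('scene',px(207,197,340,170,6),.122).round(4), tri(q(600,163),px(207,197,340,170,6)).round(4))
print("hub top",at('top',px(587,156,285,195,9),.044).round(4),at('scene',px(165,340,255,170,8),.044).round(4))
print("knob top",at('top',px(393,198,285,195,9),.057).round(4),at('scene',px(352,243,255,170,8),.057).round(4))
E
```

```text
bed corners [array([0.6121, 0.2819, 0.02  ]), array([0.6529, 0.0126, 0.02  ]), array([ 0.5488, -0.0068,  0.02  ]), array([0.5034, 0.2577, 0.02  ])]
tip [0.595  0.0435 0.122 ] [0.5983 0.0438 0.122 ] [0.5955 0.0444 0.1186]
hub top [ 0.5114 -0.18    0.044 ] [ 0.5114 -0.1808  0.044 ]
knob top [ 0.4962 -0.1178  0.057 ] [ 0.4963 -0.1175  0.057 ]
```

View pics/ts.png

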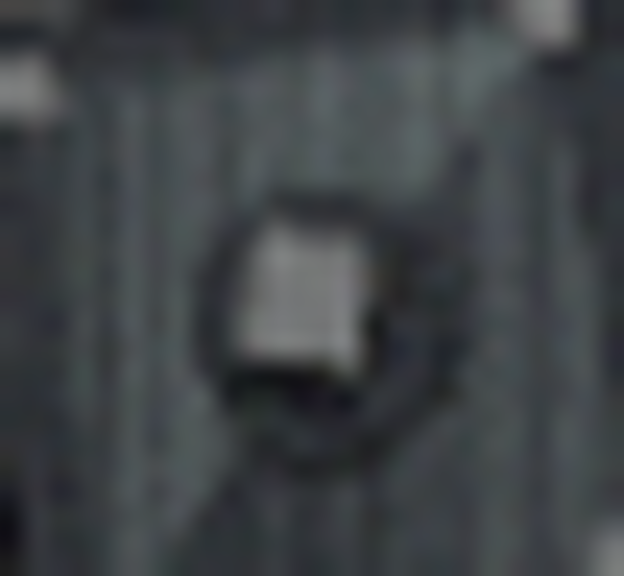

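View pics/ss.png

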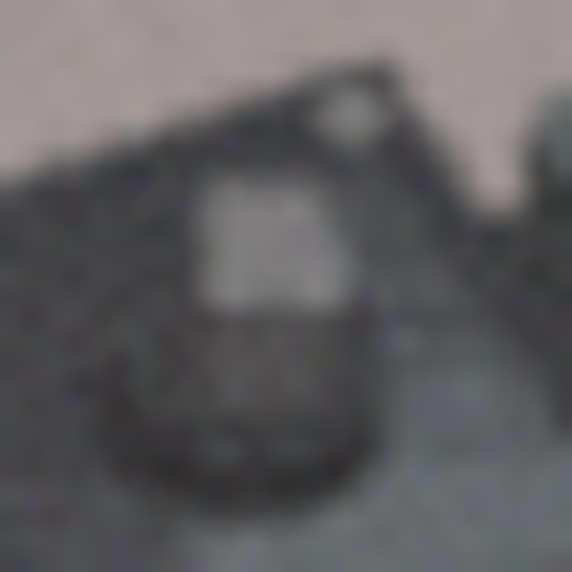

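```bash
python3 - <<'E'
from h import *
c=[at('top',px(u,v,258,166,24),.121)[:2] for u,v in((258,222),(372,235),(360,370),(235,360))]
c=np.array(c);print(c.round(4),c.mean(0).round(4))
for i in range(4):
    d=c[(i+1)%4]-c[i];print(np.linalg.norm(d).round(4),np.degrees(np.arctan2(d[1],d[0]))%90)
c=[at('scene',px(u,v,362,192,22),.121)[:2] for u,v in((200,188),(320,180),(350,308),(205,308))]
c=np.array(c);print(c.round(4),c.mean(0).round(4))
for i in range(4):
    d=c[(i+1)%4]-c[i];print(np.linalg.norm(d).round(4),np.degrees(np.arctan2(d[1],d[0]))%90)
# automatic: minimise template
from scipy.optimize import minimize
def fit(cam,src,fg):
    im=cv2.imread(src).astype(float).mean(2)
    p0=proj(cam,[.596,.0438,.12]);x0,y0=(p0-9).astype(int);w=18
    patch=im[y0:y0+w,x0:x0+w]
    best=[]
    S=8
    for a in range(0,90,3):
      for dx in np.arange(-4,4.1,1):
        for dy in np.arange(-4,4.1,1):
          X=[.596+dx/1e3,.0438+dy/1e3]
          th=np.radians(a)
          m=np.zeros((w*S,w*S),np.uint8)
          cs=[]
          for k in range(4):
            t=th+np.pi/4+k*np.pi/2; r=.0065*2**.5
            q=proj(cam,[X[0]+r*np.cos(t),X[1]+r*np.sin(t),.121]); cs.append((q+.5-[x0,y0])*S)
          cv2.fillConvexPoly(m,np.round(cs).astype(np.int32),1)
          m=m.reshape(w,S,w,S).mean((1,3)); 
          m=cv2.GaussianBlur(m,(3,3),.5)
          wt=np.zeros((w,w));  wt=cv2.dilate((m>.05).astype(np.uint8),np.ones((3,3)))>0
          best.append((np.corrcoef(m[wt],patch[wt])[0,1],a,dx,dy))
    best.sort(reverse=True);print(cam,best[:8])
    d={}
    for b in best: d.setdefault(b[1],b[0])
    print({k:round(d[k],3) for k in sorted(d)})
fit('top',"pics/top0.png",0);fit('scene',"pics/scene0.png",0)
E
```

```text
[[0.6034 0.0493]
 [0.6022 0.0364]
 [0.5868 0.0373]
 [0.5876 0.0514]] [0.595  0.0436]
0.0129 84.72107664590523
0.0154 86.60943502813925
0.0141 86.65685058550082
0.0159 82.31891127634665
[[0.5889 0.0384]
 [0.5907 0.0511]
 [0.6082 0.0488]
 [0.6048 0.034 ]] [0.5982 0.0431]
0.0129 81.9854169177075
0.0177 82.36352580044297
0.0152 77.00709965286086
0.0166 74.48298084794513
top [(np.float64(0.9324310947690594), 84, np.float64(-1.0), np.float64(0.0)), (np.float64(0.9309380395351555), 81, np.float64(-1.0), np.float64(0.0)), (np.float64(0.9305840415211785), 78, np.float64(-1.0), np.float64(0.0)), (np.float64(0.9247181241076973), 87, np.float64(-1.0), np.float64(0.0)), (np.float64(0.9247105548771173), 75, np.float64(-1.0), np.float64(0.0)), (np.float64(0.9197112850722344), 0, np.float64(-1.0), np.float64(0.0)), (np.float64(0.9183799414890176), 72, np.float64(-1.0), np.float64(0.0)), (np.float64(0.9156253847835739), 87, np.float64(0.0), np.float64(0.0))]
{0: np.float64(0.92), 3: np.float64(0.913), 6: np.float64(0.905), 9: np.float64(0.896), 12: np.float64(0.889), 15: np.float64(0.879), 18: np.flo
[... 1105 characters left out ...]
p.float64(0.0))]
{0: np.float64(0.905), 3: np.float64(0.893), 6: np.float64(0.892), 9: np.float64(0.881), 12: np.float64(0.878), 15: np.float64(0.872), 18: np.float64(0.866), 21: np.float64(0.859), 24: np.float64(0.86), 27: np.float64(0.857), 30: np.float64(0.855), 33: np.float64(0.855), 36: np.float64(0.855), 39: np.float64(0.856), 42: np.float64(0.86), 45: np.float64(0.866), 48: np.float64(0.874), 51: np.float64(0.883), 54: np.float64(0.883), 57: np.float64(0.892), 60: np.float64(0.899), 63: np.float64(0.902), 66: np.float64(0.912), 69: np.float64(0.916), 72: np.float64(0.918), 75: np.float64(0.915), 78: np.float64(0.92), 81: np.float64(0.919), 84: np.float64(0.913), 87: np.float64(0.914)}
```

```bash
cat >> h.py <<'E'
def rows(pos,rot,gpos,gyaw_deg,n):
    """rows from pose (ee_pos, rpy) to goal pos, tool down with yaw; n rows"""
    R=Ro.from_euler('xyz',rot); G=Ro.from_euler('xyz',[-np.pi/2,0,np.radians(gyaw_deg)])
    w=(R.inv()*G).as_rotvec(); out=[]; p=np.array(pos,float)
    step=(np.array(gpos)-p)/n
    for i in range(n):
        d=R.inv().apply(step)*1e3; out.append([*d.round(1),*np.degrees(w/n).round(2)]); R=R*Ro.from_rotvec(w/n)
    return out
E
python3 - <<'E'
from h import *
from station import get_obs
o=get_obs()
r=rows(o['ee_pos'],o['eef_rot'],[.5114,-.180,.16],-76.5,11)
print(np.array(r).sum(0)); 
for x in r: print(x)
# vise coords
yaw=np.radians(9.2);O=np.array([.596,.0437]);c,s=np.cos(yaw),np.sin(yaw)
V=lambda P:np.array([[c,s],[-s,c]])@(P[:2]-O)
q=lambda u,v:px(u,v,185,155,7)
for n,(p,z) in {'jawfront':((385,105),.068),'jawfront2':((410,322),.068),'jawback':((447,100),.068),'padface':((340,120),.065),'padface2':((372,328),.065),'fixface':((97,140),.075),'fix2':((128,378),.075),'encl1':((130,178),.038+.02),'encl2':((150,362),.058),'encl3':((268,158),.058),'encl4':((295,340),.058)}.items(): print(n,V(at('top',q(*p),z)).round(4))
E
```

```text
[-442.7    45.1    91.7     0.    -87.23    0.  ]
[np.float64(-40.0), np.float64(4.1), np.float64(-21.2), np.float64(0.0), np.float64(-7.93), np.float64(-0.0)]
[np.float64(-42.6), np.float64(4.1), np.float64(-15.5), np.float64(0.0), np.float64(-7.93), np.float64(-0.0)]
[np.float64(-44.3), np.float64(4.1), np.float64(-9.5), np.float64(0.0), np.float64(-7.93), np.float64(-0.0)]
[np.float64(-45.2), np.float64(4.1), np.float64(-3.3), np.float64(0.0), np.float64(-7.93), np.float64(-0.0)]
[np.float64(-45.2), np.float64(4.1), np.float64(3.0), np.float64(0.0), np.float64(-7.93), np.float64(-0.0)]
[np.float64(-44.4), np.float64(4.1), np.float64(9.2), np.float64(0.0), np.float64(-7.93), np.float64(-0.0)]
[np.float64(-42.7), np.float64(4.1), np.float64(15.2), np.float64(0.0), np.float64(-7.93), np.float64(-0.0)]
[np.float64(-40.2), np.float64(4.1), np.float64(21.0), np.float64(0.0), np.float64(-7.93), np.float64(-0.0)]
[np.float64(-36.9), np.float64(4.1), np.float64(26.3), np.float64(0.0), np.float64(-7.93), np.float64(-0.0)]
[np.float64(-32.9), np.float64(4.1), np.float64(31.1), np.float64(0.0), np.float64(-7.93), np.float64(-0.0)]
[np.float64(-28.3), np.float64(4.1), np.float64(35.4), np.float64(0.0), np.float64(-7.93), np.float64(-0.0)]
jawfront [0.0416 0.0861]
jawfront2 [-0.0469  0.0872]
jawback [0.0402 0.0612]
padface [0.0385 0.1052]
padface2 [-0.0469  0.1029]
fixface [0.0422 0.2005]
fix2 [-0.0542  0.1996]
encl1 [0.0277 0.1929]
encl2 [-0.0475  0.1938]
encl3 [0.0282 0.1369]
encl4 [-0.0467  0.1351]
```

Request:
step_arm(targets=[[-40,4,-21,0,-7.93,0],[-42.5,4,-15.5,0,-7.93,0],[-44.3,4,-9.5,0,-7.93,0],[-45.2,4,-3.3,0,-7.93,0],[-45.2,4,3,0,-7.93,0],[-44.4,4,9.2,0,-7.93,0],[-42.7,4,15.2,0,-7.93,0],[-40.2,4,21,0,-7.93,0],[-37,4,26.3,0,-7.93,0],[-33,4,31,0,-7.93,0],[-28.3,4,35.4,0,-7.93,0],[0,0,0,0,0,0]], gripper=0.4)

```text
time_s: 1.6
ee_pos: [0.5124, -0.1779, 0.1606]
eef_rot: [-1.572, 0.001, -1.33]
force: [-0.7, -1.0, 0.1]
grip_width: 0.0659
```

```bash
cat > look.py <<'E'
import sys,cv2
from station import get_obs,camera
from h import *
# look.py tag cx_t cy_t hw  cx_s cy_s  -> side-by-side crops
tag=sys.argv[1];ct=list(map(int,sys.argv[2:4]));cs=list(map(int,sys.argv[4:6]));hw=int(sys.argv[6])
f=400//(2*hw);out=[]
for n,(x,y) in(('top',ct),('scene',cs)):
    im=cv2.cvtColor(camera(n)['pixels'],cv2.COLOR_RGB2BGR);cv2.imwrite(f"pics/{tag}_{n}.png",im)
    out.append(cv2.resize(im[y-hw:y+hw,x-hw:x+hw],None,fx=f,fy=f,interpolation=cv2.INTER_CUBIC))
cv2.imwrite(f"pics/{tag}.png",cv2.hconcat(out))
print('f',f,'top x0,y0',ct[0]-hw,ct[1]-hw,'scene',cs[0]-hw,cs[1]-hw)
o=get_obs();print(o['time_s'],o['ee_pos'].round(4) if hasattr(o['ee_pos'],'round') else o['ee_pos'],np.degrees(o['eef_rot']).round(2),np.round(o['force'],2),np.round(o['moment'],3),o['grip_width'],np.round(o['qpos'],2))
E
python3 look.py a 340 213 290 212 50; python3 - <<'E'
from h import *
from station import get_obs
o=get_obs()
for x in rows(o['ee_pos'],o['eef_rot'],[.5114,-.180,.06],-76.5,4): print(x)
E
```

```text
f 4 top x0,y0 290 163 scene 240 162
1.7 [ 0.5111 -0.1799  0.1611] [-9.004e+01  2.000e-02 -7.647e+01] [-0.43  0.35  0.31] [-0.061 -0.112  0.014] 0.06578534755844913 [-0.41  0.32  1.6  -0.    1.22 -0.64]
[np.float64(0.1), np.float64(25.3), np.float64(0.1), np.float64(0.01), np.float64(0.01), np.float64(-0.0)]
[np.float64(0.1), np.float64(25.3), np.float64(0.1), np.float64(0.01), np.float64(0.01), np.float64(-0.0)]
[np.float64(0.1), np.float64(25.3), np.float64(0.1), np.float64(0.01), np.float64(0.01), np.float64(-0.0)]
[np.float64(0.1), np.float64(25.3), np.float64(0.1), np.float64(0.01), np.float64(0.01), np.float64(-0.0)]
```

View pics/a.png

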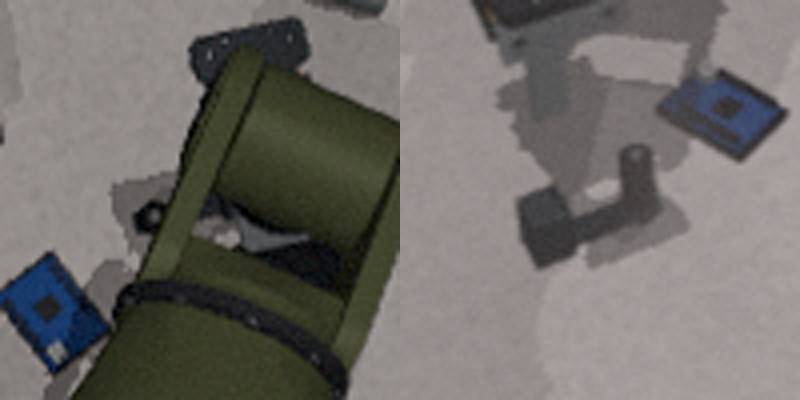

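Request:
step_arm(targets=[[0,30,0,0,0,0],[0,30,0,0,0,0],[0,30,0,0,0,0],[0,25,0,0,0,0],[0,18,0,0,0,0],[0,12,0,0,0,0],[0,0,0,0,0,0]])

```text
time_s: 2.58
ee_pos: [0.5111, -0.1801, 0.0161]
eef_rot: [-1.571, 0.0, -1.335]
force: [0.3, -0.1, -0.1]
grip_width: 0.0657
```

```bash
python3 look.py b 340 213 290 212 50
```

```text
f 4 top x0,y0 290 163 scene 240 162
2.675 [ 0.5117 -0.1802  0.0171] [-8.996e+01 -3.000e-02 -7.646e+01] [-0.47  0.43  0.86] [-0.081 -0.131  0.006] 0.06574670227423081 [-0.41  0.51  1.7  -0.    0.92 -0.64]
```

View pics/b.png

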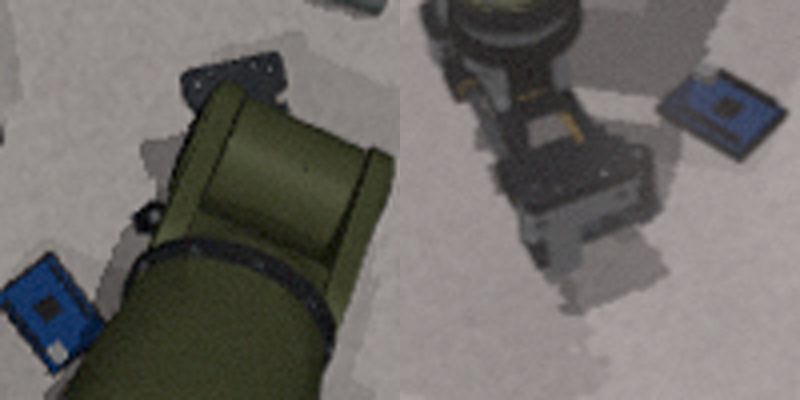

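Request:
step_arm(targets=[[0,0,0,0,0,0],[0,0,0,0,0,0],[0,0,0,0,0,0],[0,0,0,0,0,0],[0,0,0,0,0,0],[0,0,0,0,0,0]], gripper=-1, squeeze=40)

```text
time_s: 3.42
ee_pos: [0.5116, -0.18, 0.0166]
eef_rot: [-1.57, -0.0, -1.334]
force: [1.6, -0.7, 0.9]
grip_width: 0.0275
```

```bash
python3 look.py c 340 213 290 212 50
```

```text
f 4 top x0,y0 290 163 scene 240 162
3.525 [ 0.5115 -0.18    0.0166] [-8.998e+01 -2.000e-02 -7.645e+01] [ 0.98 -1.15  1.4 ] [-0.059 -0.425  0.011] 0.027687987044180882 [-0.41  0.52  1.7   0.    0.92 -0.64]
```

View pics/c.png

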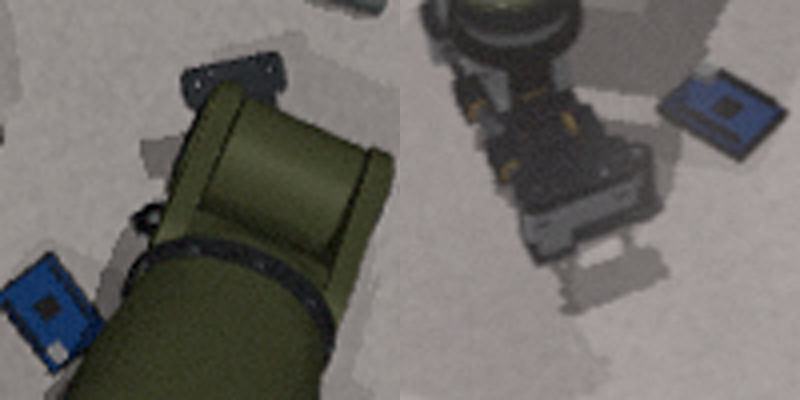

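Request:
step_arm(targets=[[0,-20,0,0,0,0],[0,-40,0,0,0,0],[0,-40,0,0,0,0],[0,-40,0,0,0,0],[0,-40,0,0,0,0],[0,0,0,0,0,0]])

```text
time_s: 4.28
ee_pos: [0.512, -0.1802, 0.1987]
eef_rot: [-1.568, -0.002, -1.334]
force: [-0.2, -0.6, -3.1]
grip_width: 0.0279
```

```bash
python3 look.py d 340 213 290 160 50; python3 - <<'E'
from h import *
from station import get_obs
o=get_obs()
for x in rows(o['ee_pos'],o['eef_rot'],[.596,.0437,.195],-99,8): print(x)
E
```

```text
f 4 top x0,y0 290 163 scene 240 110
4.375 [ 0.5108 -0.1797  0.1952] [-9.008e+01  6.000e-02 -7.645e+01] [-0.18 -0.19 -3.66] [-0.078 -0.102  0.026] 0.027643608970107324 [-0.41  0.29  1.56 -0.    1.3  -0.64]
[np.float64(-24.7), np.float64(0.0), np.float64(16.9), np.float64(0.01), np.float64(2.82), np.float64(-0.01)]
[np.float64(-25.5), np.float64(0.0), np.float64(15.7), np.float64(0.01), np.float64(2.82), np.float64(-0.01)]
[np.float64(-26.2), np.float64(0.0), np.float64(14.4), np.float64(0.01), np.float64(2.82), np.float64(-0.01)]
[np.float64(-26.9), np.float64(0.0), np.float64(13.1), np.float64(0.01), np.float64(2.82), np.float64(-0.01)]
[np.float64(-27.5), np.float64(0.0), np.float64(11.7), np.float64(0.01), np.float64(2.82), np.float64(-0.01)]
[np.float64(-28.0), np.float64(0.0), np.float64(10.4), np.float64(0.01), np.float64(2.82), np.float64(-0.01)]
[np.float64(-28.5), np.float64(0.0), np.float64(9.0), np.float64(0.01), np.float64(2.82), np.float64(-0.01)]
[np.float64(-28.9), np.float64(0.0), np.float64(7.6), np.float64(0.01), np.float64(2.82), np.float64(-0.01)]
```

View pics/d.png

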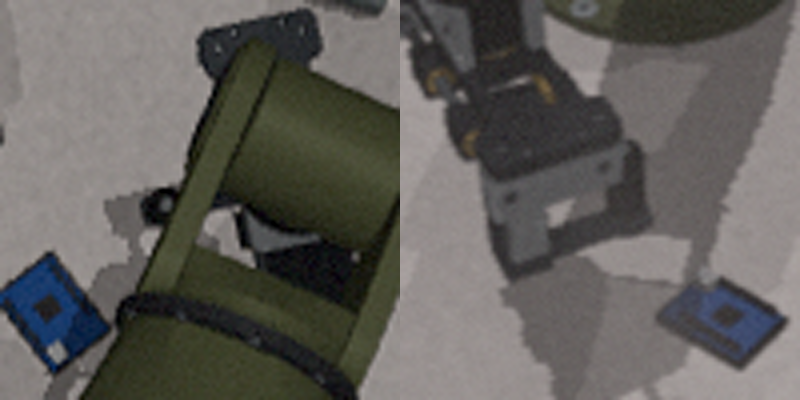

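```bash
python3 - <<'E'
from h import *
crop("pics/d_top.png",318,205,28,20,24,"pics/d2.png")
a=px(163,205,290,163,4);print(a)
P=at('top',a,.2356);d=P[:2]-[.5108,-.1797];print(P,np.hypot(*d),np.degrees(np.arctan2(d[1],d[0])))
crop("pics/d_scene.png",255,140,60,45,12,"pics/d3.png")
E
```

```text
[330.375 213.875]
[ 0.4952499  -0.11588826  0.2356    ] 0.065679095563027 103.69531390570114
```

View pics/d2.png

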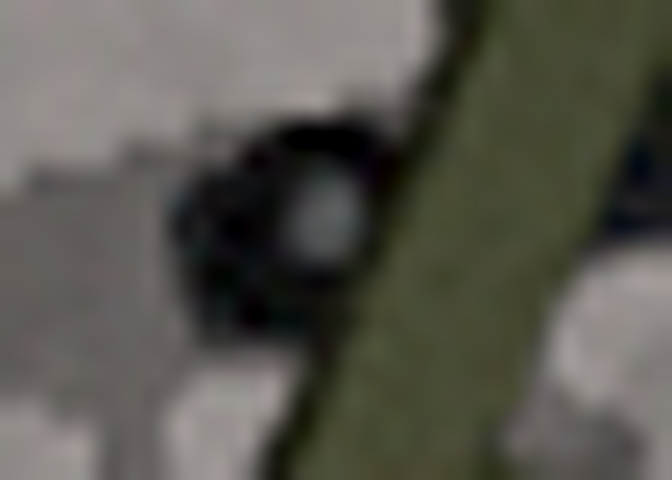

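View pics/d3.png

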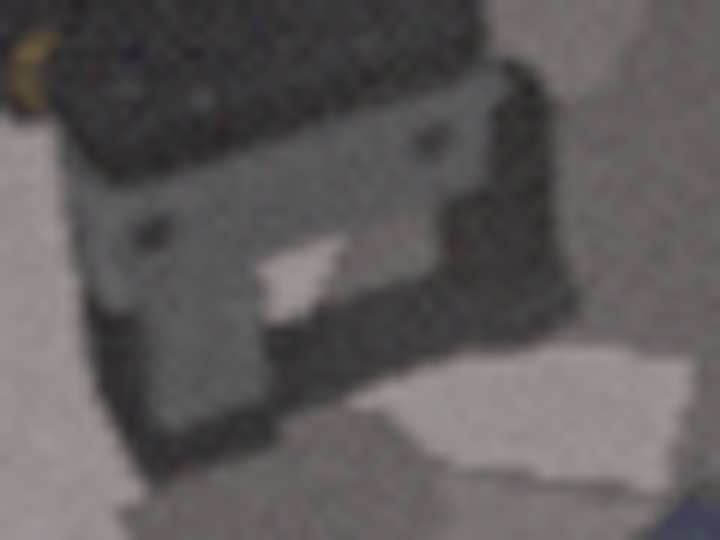

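Request:
step_arm(targets=[[-24.7,0,16.9,0,2.82,0],[-25.5,0,15.7,0,2.82,0],[-26.2,0,14.4,0,2.82,0],[-26.9,0,13.1,0,2.82,0],[-27.5,0,11.7,0,2.82,0],[-28,0,10.4,0,2.82,0],[-28.5,0,9,0,2.82,0],[-28.9,0,7.6,0,2.82,0],[0,0,0,0,0,0],[0,0,0,0,0,0]])

```text
time_s: 5.62
ee_pos: [0.596, 0.0431, 0.1949]
eef_rot: [-1.573, -0.001, -1.727]
force: [0.6, 0.1, -2.8]
grip_width: 0.0277
```

```bash
python3 look.py e 280 170 375 180 50; python3 - <<'E'
from h import *
for n,X in {'tip':[.596,.0437,.122],'crank bottom':[.596,.0437,.178]}.items(): print(n,proj('scene',X),proj('top',X))
E
```

```text
f 4 top x0,y0 230 120 scene 325 130
5.725 [0.5962 0.0428 0.1958] [-9.007e+01 -2.000e-02 -9.904e+01] [-0.63 -0.69 -2.96] [-0.129 -0.085 -0.059] 0.02783433146550564 [ 0.01  0.41  1.39 -0.    1.34  0.17]
tip [373.75270478 201.672344  ] [270.21877265 177.47186883]
crank bottom [376.13588468 185.34837855] [268.40984498 174.75145098]
```

View pics/e.png

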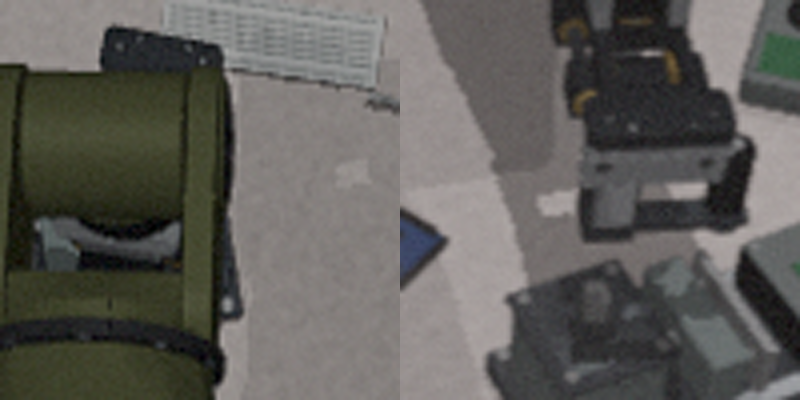

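Request:
step_arm(targets=[[-0.4,16,0,0,0,0],[0,16,0,0,0,0],[0,12,0,0,0,0],[0,6,0,0,0,0],[0,0,0,0,0,0],[0,0,0,0,0,0]])

```text
time_s: 6.48
ee_pos: [0.5969, 0.044, 0.1469]
eef_rot: [-1.57, 0.0, -1.728]
force: [0.5, 1.1, -2.5]
grip_width: 0.0276
```

```bash
python3 look.py f 280 170 375 190 25; for i in 1 2 3; do python3 - <<'E'
from station import *
camera('top');o=get_obs();print(o['time_s'],o['ee_pos'],o['force'])
E
done
```

```text
f 8 top x0,y0 255 145 scene 350 165
6.575 [0.5969 0.044  0.1469] [-8.995e+01  1.000e-02 -9.901e+01] [ 0.61 -0.09 -3.14] [-0.138 -0.014  0.045] 0.028231952448546115 [ 0.01  0.46  1.44 -0.    1.24  0.17]
6.625 [0.59684266 0.0439693  0.14689095] [-0.58455323  0.13053104 -3.08078944]
6.675 [0.59681546 0.04398265 0.14682511] [-0.31862732 -0.03948082 -2.39949187]
6.725 [0.59675013 0.04398116 0.14670898] [-0.55710129 -0.29706911 -2.21306289]
```

View pics/f.png

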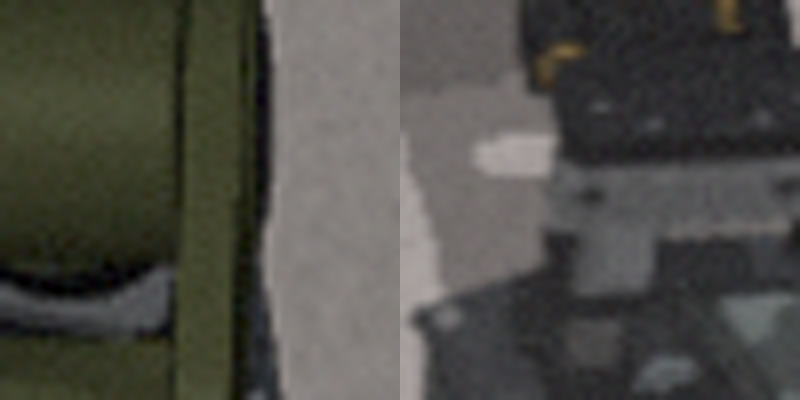

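Request:
step_arm(targets=[[0,3,0,0,0,0],[0,2,0,0,0,0],[0,1,0,0,0,0],[0,0,0,0,0,0]], squeeze=25)

```text
time_s: 7.22
ee_pos: [0.5966, 0.044, 0.1403]
eef_rot: [-1.571, -0.0, -1.728]
force: [-0.0, -0.8, -1.8]
grip_width: 0.0275
```

Request:
step_arm(targets=[[0,1,0,0,0,0],[0,0,0,0,0,0]])

```text
time_s: 7.48
ee_pos: [0.5966, 0.0439, 0.1394]
eef_rot: [-1.571, -0.0, -1.728]
force: [-0.1, -0.4, -2.2]
grip_width: 0.0278
```

Request:
step_arm(targets=[[0,1,0,0,0,0],[0,0,0,0,0,0]])

```text
time_s: 7.72
ee_pos: [0.5966, 0.044, 0.1384]
eef_rot: [-1.571, -0.0, -1.728]
force: [-1.3, -0.3, -2.8]
grip_width: 0.0278
```

Request:
step_arm(targets=[[0,1,0,0,0,0],[0,0,0,0,0,0]])

```text
time_s: 7.98
ee_pos: [0.5966, 0.044, 0.1373]
eef_rot: [-1.571, -0.0, -1.728]
force: [-0.1, 0.6, -2.7]
grip_width: 0.0275
```

Request:
step_arm(targets=[[0,1,0,0,0,0],[0,0,0,0,0,0]])

```text
time_s: 8.22
ee_pos: [0.5966, 0.044, 0.1364]
eef_rot: [-1.571, -0.0, -1.728]
force: [-0.8, -0.3, -2.2]
grip_width: 0.0281
```

Request:
step_arm(targets=[[0,1,0,0,0,0],[0,0,0,0,0,0]])

```text
time_s: 8.48
ee_pos: [0.5967, 0.044, 0.1355]
eef_rot: [-1.571, 0.0, -1.728]
force: [-1.1, 0.6, -1.1]
grip_width: 0.0276
```

Request:
step_arm(targets=[[0,1,0,0,0,0],[0,0,0,0,0,0]])

```text
time_s: 8.72
ee_pos: [0.5968, 0.044, 0.135]
eef_rot: [-1.57, 0.0, -1.728]
force: [-2.7, 0.7, 5.5]
grip_width: 0.0276
```

Request:
step_arm(targets=[[0,0,-0.6,0,0,0],[0,0,0,0,0,0]])

```text
time_s: 8.98
ee_pos: [0.596, 0.0441, 0.134]
eef_rot: [-1.571, 0.0, -1.728]
force: [0.6, 0.7, -3.2]
grip_width: 0.0278
```

Request:
step_arm(targets=[[0,0.5,-0.4,0,0,0],[0,0,0,0,0,0]])

```text
time_s: 9.22
ee_pos: [0.5956, 0.0442, 0.1336]
eef_rot: [-1.571, 0.0, -1.728]
force: [0.3, 1.0, -3.4]
grip_width: 0.0278
```

Force released with the sideways shift; it is entering. Continuing down.

Request:
step_arm(targets=[[0,1,0,0,0,0],[0,0,0,0,0,0]])

```text
time_s: 9.48
ee_pos: [0.5956, 0.0442, 0.1328]
eef_rot: [-1.571, 0.0, -1.728]
force: [0.3, 1.9, -2.7]
grip_width: 0.028
```

Request:
step_arm(targets=[[0,1,0,0,0,0],[0,0,0,0,0,0]])

```text
time_s: 9.72
ee_pos: [0.5957, 0.0442, 0.1319]
eef_rot: [-1.571, 0.0, -1.728]
force: [0.9, 2.1, -4.3]
grip_width: 0.0278
```

Request:
step_arm(targets=[[0,1,0,0,0,0],[0,0,0,0,0,0]])

```text
time_s: 9.98
ee_pos: [0.5957, 0.0442, 0.1309]
eef_rot: [-1.571, 0.0, -1.728]
force: [1.6, 1.3, -2.6]
grip_width: 0.0277
```

Request:
step_arm(targets=[[-0.3,1,0.2,0,0,0],[0,1,0,0,0,0],[0,0,0,0,0,0]])

```text
time_s: 10.35
ee_pos: [0.5958, 0.0443, 0.1288]
eef_rot: [-1.571, -0.0, -1.728]
force: [0.8, -0.5, -3.2]
grip_width: 0.0279
```

Request:
step_arm(targets=[[0,1,0,0,0,0],[0,1,0,0,0,0],[0,0,0,0,0,0]])

```text
time_s: 10.72
ee_pos: [0.5959, 0.0444, 0.1268]
eef_rot: [-1.571, -0.0, -1.728]
force: [0.4, 0.0, -3.0]
grip_width: 0.0278
```

Request:
step_arm(targets=[[0,1,0,0,0,0],[0,1,0,0,0,0],[0,0,0,0,0,0]])

```text
time_s: 11.1
ee_pos: [0.5959, 0.0444, 0.1248]
eef_rot: [-1.571, -0.0, -1.728]
force: [0.9, -0.9, -2.7]
grip_width: 0.0279
```

Request:
step_arm(targets=[[0,1,0,0,0,0],[0,1,0,0,0,0],[0,1,0,0,0,0],[0,1,0,0,0,0],[0,0,0,0,0,0]])

```text
time_s: 11.72
ee_pos: [0.5959, 0.0444, 0.1209]
eef_rot: [-1.571, -0.0, -1.728]
force: [0.1, -0.3, -2.4]
grip_width: 0.0279
```

Request:
step_arm(targets=[[0,1,0,0,0,0],[0,1,0,0,0,0],[0,0.5,0,0,0,0],[0,0,0,0,0,0]])

```text
time_s: 12.22
ee_pos: [0.5959, 0.0444, 0.1184]
eef_rot: [-1.571, -0.0, -1.728]
force: [0.3, 0.4, -2.9]
grip_width: 0.0279
```

Request:
step_arm(targets=[[0,1,0,0,0,0],[0,0,0,0,0,0]])

```text
time_s: 12.48
ee_pos: [0.5959, 0.0444, 0.1174]
eef_rot: [-1.571, 0.0, -1.728]
force: [-0.0, -0.2, -3.2]
grip_width: 0.0279
```

Request:
step_arm(targets=[[0,0.7,0,0,0,0],[0,0,0,0,0,0]])

```text
time_s: 12.72
ee_pos: [0.5959, 0.0444, 0.1167]
eef_rot: [-1.571, 0.0, -1.728]
force: [0.4, -0.6, -3.1]
grip_width: 0.0278
```

Request:
step_arm(targets=[[0,0.5,0,0,0,0],[0,0,0,0,0,0]])

```text
time_s: 12.98
ee_pos: [0.596, 0.0444, 0.1166]
eef_rot: [-1.57, 0.0, -1.728]
force: [-3.0, -0.2, 1.8]
grip_width: 0.0282
```

Request:
step_arm(targets=[[0,0.5,0,0,0,0],[0,0,0,0,0,0]])

```text
time_s: 13.22
ee_pos: [0.596, 0.0444, 0.1166]
eef_rot: [-1.57, 0.0, -1.728]
force: [-4.8, -0.9, 7.6]
grip_width: 0.0278
```

Request:
step_arm(targets=[[0,-1,0,0,0,0],[0,0,0,0,0,0],[0,0,0,0,0,0],[0,0,0,0,0,0]], gripper=0.3)

```text
time_s: 13.72
ee_pos: [0.5959, 0.0444, 0.1167]
eef_rot: [-1.571, 0.0, -1.728]
force: [1.1, 0.1, 0.9]
grip_width: 0.0607
```

Request:
step_arm(targets=[[0,-30,0,0,0,0],[0,-40,0,0,0,0],[0,-40,0,0,0,0],[0,0,0,0,0,0],[0,0,0,0,0,0]])

```text
time_s: 14.35
ee_pos: [0.5957, 0.0444, 0.2259]
eef_rot: [-1.572, -0.0, -1.728]
force: [0.2, -0.7, -0.2]
grip_width: 0.0609
```

```bash
python3 look.py g 270 190 385 195 50
```

```text
f 4 top x0,y0 220 140 scene 335 145
14.45 [0.5955 0.0444 0.2254] [-9.011e+01 -2.000e-02 -9.901e+01] [-0.32  0.34  0.06] [-0.044 -0.089  0.039] 0.06127283474451232 [0.01 0.39 1.35 0.   1.4  0.17]
```

View pics/g.png

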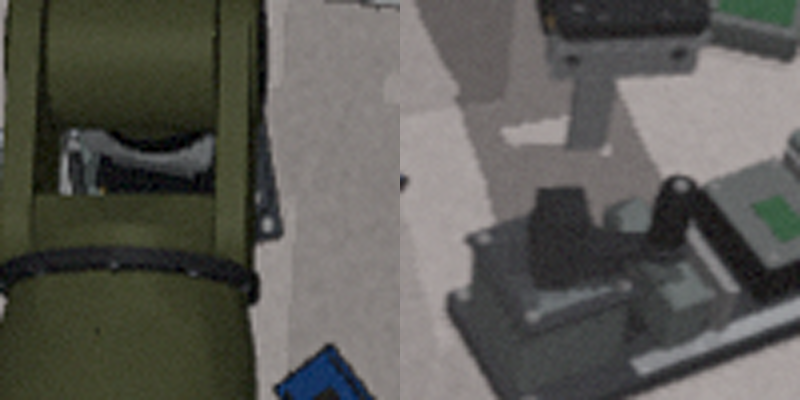

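```bash
python3 - <<'E'
from h import *
print(at('scene',px(681,184,335-100,145,4),.157)) # right half begins at col 400 -> 100px
print(proj('scene',[.6061,.1086,.157]))
E
```

```text
[0.60813764 0.10997962 0.157     ]
[403.98315837 190.0734686 ]
```

Request:
step_arm(targets=[[-32,0,0,0,0,0],[-33,10,0,0,0,0],[0,20,0,0,0,0],[0,0,0,0,0,0]], gripper=0)

```text
time_s: 14.95
ee_pos: [0.6052, 0.1087, 0.1945]
eef_rot: [-1.575, -0.001, -1.728]
force: [-0.2, -0.1, 0.9]
grip_width: 0.0471
```

```bash
python3 look.py i 270 190 385 195 50
```

```text
f 4 top x0,y0 220 140 scene 335 145
15.05 [0.6061 0.1083 0.1968] [-9.003e+01 -1.000e-02 -9.903e+01] [-0.09 -0.12  0.45] [-0.022 -0.08   0.036] 0.04742850471079342 [ 0.12  0.45  1.33 -0.    1.36  0.27]
```

View pics/i.png

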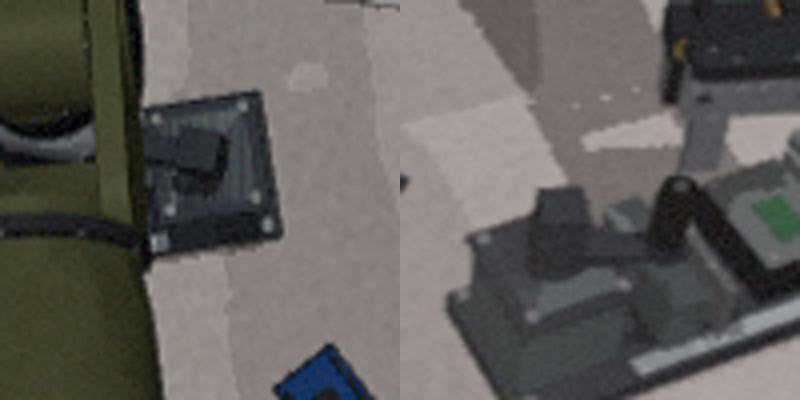

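Request:
step_arm(targets=[[0,25,0,0,0,0],[0,25,0,0,0,0],[0,15,0,0,0,0],[0,10,0,0,0,0],[0,0,0,0,0,0],[0,0,0,0,0,0]])

```text
time_s: 15.8
ee_pos: [0.6065, 0.1086, 0.1226]
eef_rot: [-1.57, 0.0, -1.728]
force: [0.3, 0.0, 0.4]
grip_width: 0.0471
```

Request:
step_arm(targets=[[0,0,0,0,0,0],[0,0,0,0,0,0],[0,0,0,0,0,0],[0,0,0,0,0,0],[0,0,0,0,0,0]], gripper=-1, squeeze=25)

```text
time_s: 16.42
ee_pos: [0.6062, 0.1086, 0.1219]
eef_rot: [-1.571, 0.0, -1.728]
force: [0.2, 0.4, 0.2]
grip_width: 0.0225
```

Request:
step_arm(targets=[[2.2,0,16.8,0,0,0],[6.5,0,15.7,0,0,0],[10.3,0,13.5,0,0,0],[13.5,0,10.3,0,0,0],[15.7,0,6.5,0,0,0],[16.8,0,2.2,0,0,0],[0,0,0,0,0,0]])

```text
time_s: 17.3
ee_pos: [0.6606, 0.0334, 0.1229]
eef_rot: [-1.569, 0.001, -1.729]
force: [0.1, 0.6, 9.8]
grip_width: 0.023
```

```bash
python3 look.py j 270 190 385 195 50
```

```text
f 4 top x0,y0 220 140 scene 335 145
17.4 [0.6606 0.034  0.123 ] [-8.990e+01  3.000e-02 -9.904e+01] [ 0.1  -0.63  8.41] [ 0.103  0.374 -0.024] 0.022621839797052932 [-0.    0.62  1.26  0.    1.26  0.15]
```

View pics/j.png

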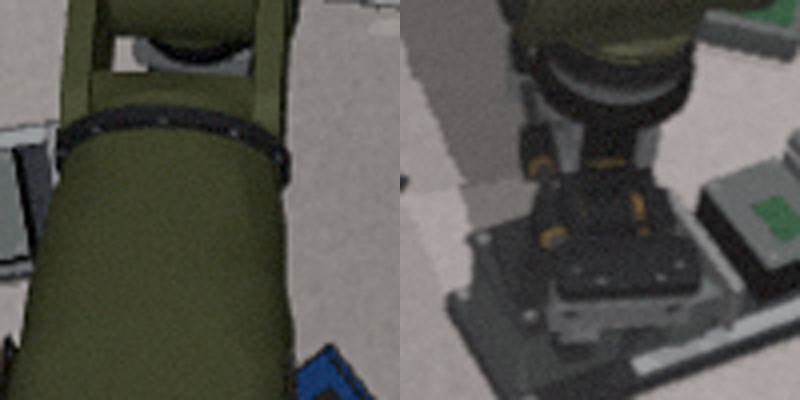

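Request:
step_arm(targets=[[16.8,0,-2.2,0,0,0],[15.7,0,-6.5,0,0,0],[13.5,0,-10.3,0,0,0],[10.3,0,-13.5,0,0,0],[6.5,0,-15.7,0,0,0],[2.2,0,-16.8,0,0,0],[-2.2,0,-16.8,0,0,0],[-6.5,0,-15.7,0,0,0],[-10.3,0,-13.5,0,0,0],[-13.5,0,-10.3,0,0,0],[-15.7,0,-6.5,0,0,0],[-16.8,0,-2.2,0,0,0]])

```text
time_s: 18.9
ee_pos: [0.5313, 0.0544, 0.1229]
eef_rot: [-1.571, -0.001, -1.728]
force: [-2.2, -3.9, 9.8]
grip_width: 0.0228
```

```bash
python3 look.py k 270 190 385 195 50
```

```text
f 4 top x0,y0 220 140 scene 335 145
19.0 [0.5317 0.0557 0.1228] [-8.995e+01  1.000e-02 -9.895e+01] [-7.98  1.81 11.62] [0.196 0.837 0.053] 0.022531815257393173 [0.04 0.35 1.66 0.   1.13 0.19]
```

View pics/k.png

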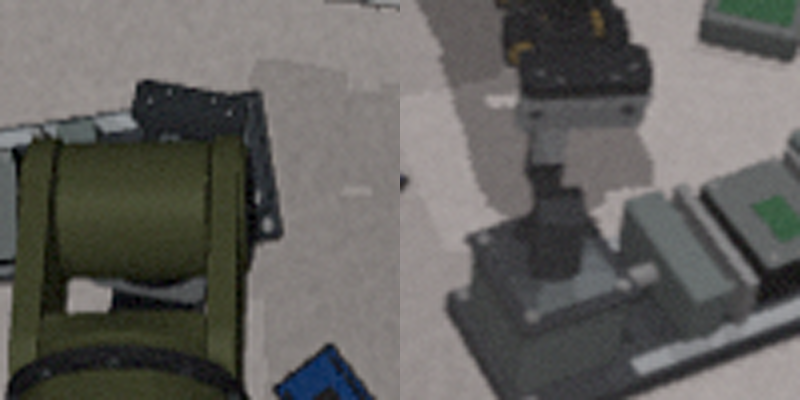

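Request:
step_arm(targets=[[-16.8,0,2.2,0,0,0],[-15.7,0,6.5,0,0,0],[-13.5,0,10.3,0,0,0],[-10.3,0,13.5,0,0,0],[-6.5,0,15.7,0,0,0],[-2.2,0,16.8,0,0,0],[2.2,0,16.8,0,0,0],[6.5,0,15.7,0,0,0],[10.3,0,13.5,0,0,0],[13.5,0,10.3,0,0,0],[15.7,0,6.5,0,0,0],[16.8,0,2.2,0,0,0]])

```text
time_s: 20.5
ee_pos: [0.6605, 0.0347, 0.1229]
eef_rot: [-1.57, 0.002, -1.728]
force: [-4.1, 4.7, 8.0]
grip_width: 0.0223
```

Request:
step_arm(targets=[[16.8,0,-2.2,0,0,0],[15.7,0,-6.5,0,0,0],[13.5,0,-10.3,0,0,0],[10.3,0,-13.5,0,0,0],[6.5,0,-15.7,0,0,0],[2.2,0,-16.8,0,0,0],[-2.2,0,-16.8,0,0,0],[-6.5,0,-15.7,0,0,0],[-10.3,0,-13.5,0,0,0],[-13.5,0,-10.3,0,0,0],[-15.7,0,-6.5,0,0,0],[-16.8,0,-2.2,0,0,0]])

```text
time_s: 22.0
ee_pos: [0.5314, 0.0543, 0.1228]
eef_rot: [-1.57, -0.001, -1.728]
force: [-1.0, -5.1, 9.4]
grip_width: 0.0227
```

```bash
python3 look.py l 240 190 400 200 50
```

```text
f 4 top x0,y0 190 140 scene 350 150
22.1 [0.5317 0.0556 0.1227] [-89.95   0.   -98.95] [-7.13  1.36 10.02] [0.124 0.682 0.032] 0.022859899441629264 [ 0.04  0.35  1.66 -0.    1.13  0.19]
```

View pics/l.png

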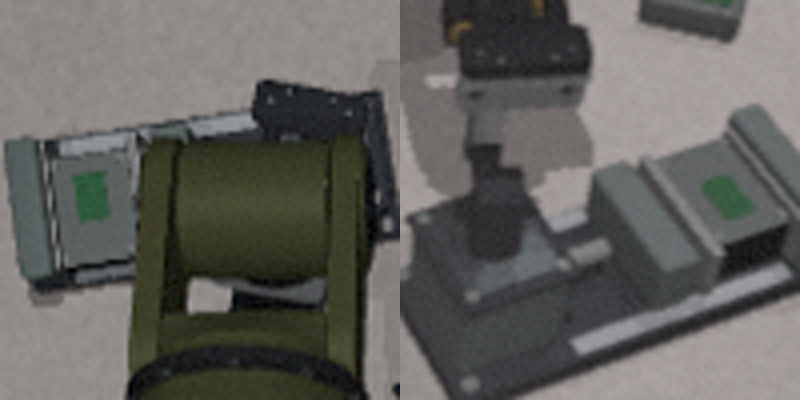

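```bash
python3 - <<'E'
from h import *
crop("pics/l_top.png",188,166,50,50,12,"pics/l2.png")
crop("pics/l_scene.png",395,168,72,62,11,"pics/l3.png")
E
```

```text
(no output)
```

View pics/l2.png

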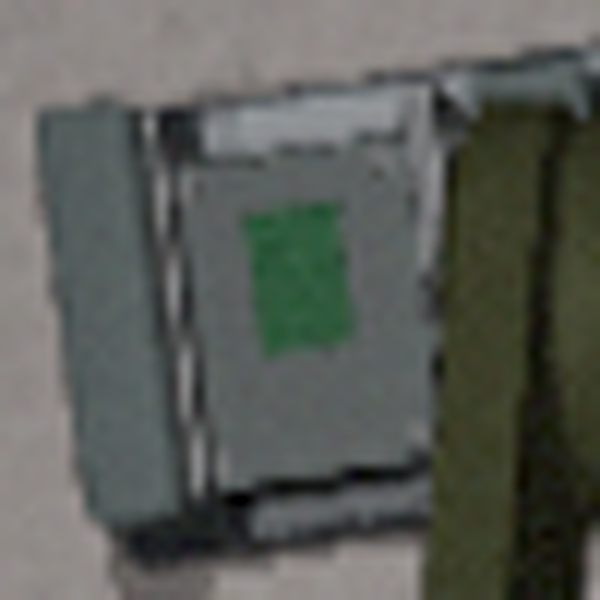

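View pics/l3.png

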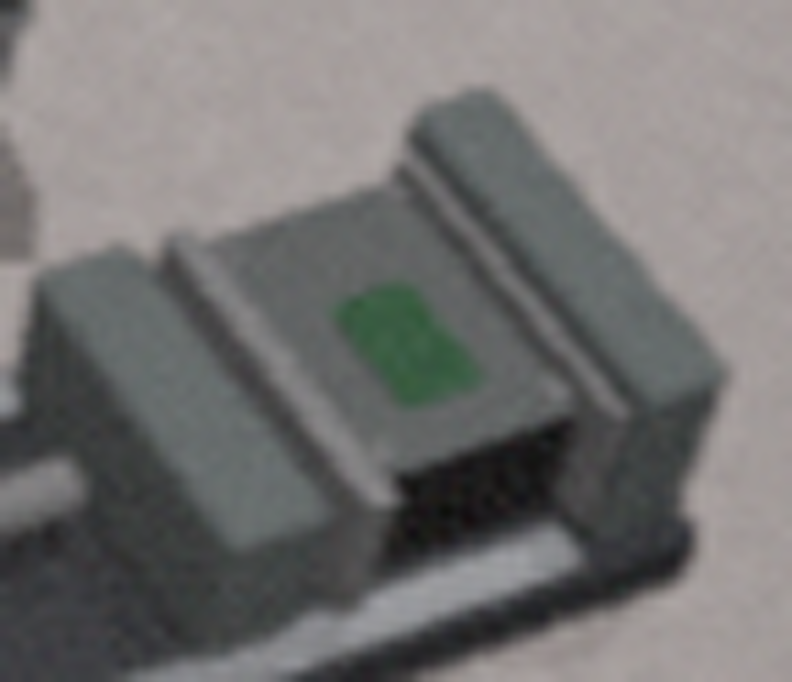

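Request:
step_arm(targets=[[-16.8,0,2.2,0,0,0],[-15.7,0,6.5,0,0,0],[-13.5,0,10.3,0,0,0],[-10.3,0,13.5,0,0,0]])

```text
time_s: 22.6
ee_pos: [0.5726, 0.1049, 0.1222]
eef_rot: [-1.571, -0.001, -1.728]
force: [-4.1, -9.9, 4.9]
grip_width: 0.0226
```

```bash
python3 look.py m 240 190 400 200 50; python3 - <<'E'
from h import *
crop("pics/m_scene.png",395,168,72,62,11,"pics/m3.png")
E
```

```text
f 4 top x0,y0 190 140 scene 350 150
22.7 [0.5735 0.1052 0.1221] [-8.996e+01 -4.000e-02 -9.899e+01] [-0.87 -1.53  6.16] [-0.58  -0.178 -0.019] 0.022791983629671463 [ 0.12  0.45  1.52 -0.    1.17  0.28]
```

View pics/m3.png

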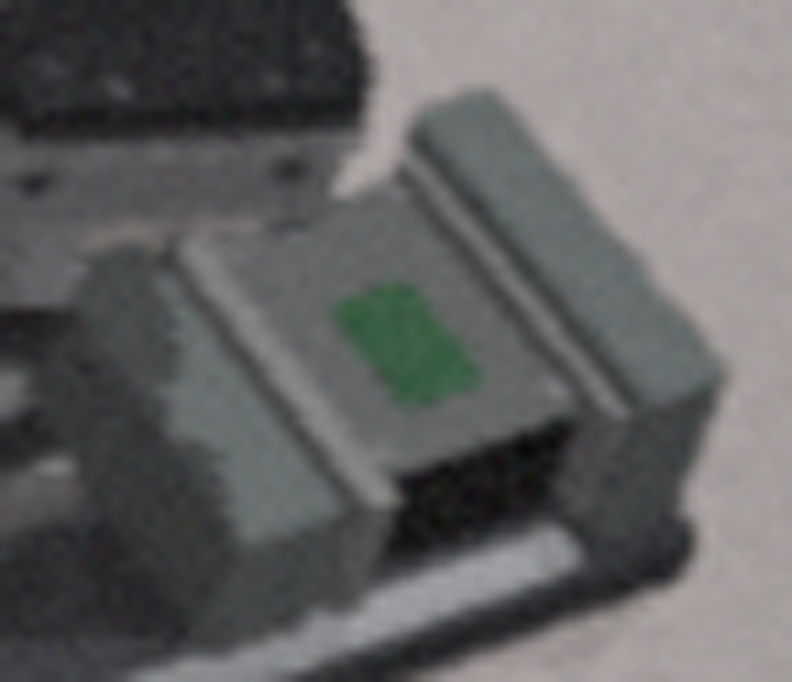

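```bash
python3 - <<'E'
from h import *
a=[]
for n in("k","l","m"):
    im=cv2.imread(f"pics/{n}_scene.png")[178:228,385:435]; a.append(cv2.resize(im,None,fx=8,fy=8,interpolation=cv2.INTER_CUBIC))
cv2.imwrite("pics/klm.png",cv2.hconcat(a[:2]))
cv2.imwrite("pics/klm2.png",a[2])
E
```

```text
(no output)
```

View pics/klm.png

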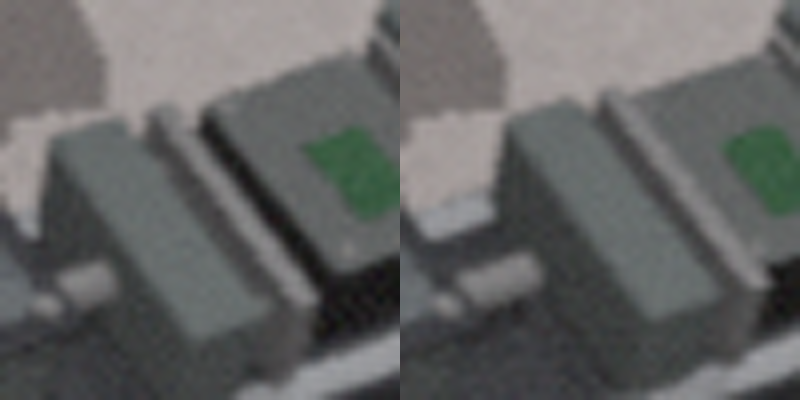

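View pics/klm2.png

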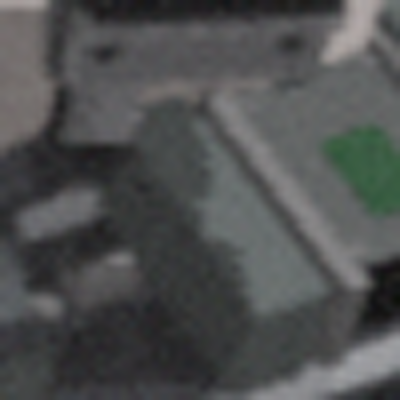

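```bash
python3 - <<'E'
from h import *
yaw=np.radians(10);O=np.array([.596,.044]);c,s=np.cos(yaw),np.sin(yaw)
W=lambda x,y,z:[*(O+np.array([[c,-s],[s,c]])@[x,y]),z]
# expected shift for 20mm
for n,x,y,z in(('jaw',-.0,.1016,.068),('pad',0,.1196,.065)):
    a=proj('scene',W(x,y,z));b=proj('scene',W(x,y+.02,z));print(n,a,b,b-a)
up=8
def load(n): return cv2.resize(cv2.imread(f"pics/{n}_scene.png"),None,fx=up,fy=up,interpolation=cv2.INTER_CUBIC)
k,l,m=load('k'),load('l'),load('m')
# 1-D search along predicted shift, patch around pad top plate lower half / jaw top
def track(A,B,poly,dirv,rng):
    mask=np.zeros(A.shape[:2],np.uint8);cv2.fillPoly(mask,[np.int32(np.array(poly)*up)],255)
    x,y,w,h=cv2.boundingRect(mask);best=[]
    a=A[y:y+h,x:x+w].astype(float);mm=mask[y:y+h,x:x+w]>0
    for t in np.arange(*rng):
      for e in (-.5,-.25,0,.25,.5):
        dx=dirv*t/20+np.array([0,e]); X=int(round(x+dx[0]*up));Y=int(round(y+dx[1]*up))
        b=B[Y:Y+h,X:X+w].astype(float)
        best.append((((a-b)[mm]**2).mean(),t,e))
    best.sort();return best[:4]
off=np.array([385,178])
P=lambda L:[np.array(p)/8+off for p in L]
dj=proj('scene',W(0,.1216,.068))-proj('scene',W(0,.1016,.068)); dp=proj('scene',W(0,.1396,.065))-proj('scene',W(0,.1196,.065))
print('jaw',track(k,l,P([(45,130),(125,112),(262,305),(200,345)]),dj,(14,24,.25)))
print('pad',track(k,l,P([(140,105),(175,100),(325,300),(295,310)]),dp,(12,24,.25)))
print('jaw l->m',track(l,m,P([(230,180),(260,200),(325,290),(255,325)]),dj,(-2,8,.25)))
print('pad l->m',track(l,m,P([(205,90),(225,95),(370,285),(345,290)]),dp,(-4,8,.25)))
print('fixed l->m',track(l,m,P([(410,20),(440,10),(600,200),(560,210)]),dp,(-4,8,.25)))
E
```

```text
jaw [408.23701017 203.52959763] [415.20571122 201.13011836] [ 6.96870105 -2.39947927]
pad [414.30924663 202.14683776] [421.20346825 199.76960162] [ 6.89422163 -2.37723615]
jaw [(np.float64(17.132452306990295), np.float64(19.75), 0), (np.float64(17.76812509872058), np.float64(19.5), 0), (np.float64(18.21755383562365), np.float64(19.25), -0.25), (np.float64(18.422769792379647), np.float64(20.0), 0)]
pad [(np.float64(174.97538642473117), np.float64(18.75), 0), (np.float64(174.97538642473117), np.float64(19.0), 0), (np.float64(177.39423723118279), np.float64(19.25), 0.25), (np.float64(178.55367943548387), np.float64(18.5), 0)]
jaw l->m [(np.float64(9.341098603293725), np.float64(3.25), 0), (np.float64(10.171930373149886), np.float64(3.5), 0), (np.float64(10.178340629560141), np.float64(3.75), 0.25), (np.float64(10.885918282259746), np.float64(2.75), 0)]
pad l->m [(np.float64(20.822284806470247), np.float64(0.0), 0), (np.float64(22.551054303870593), np.float64(0.25), 0.25), (np.float64(22.551054303870593), np.float64(0.5), 0.25), (np.float64(23.295060658578855), np.float64(0.25), 0)]
fixed l->m [(np.float64(8.754517060056141), np.float64(-0.5), 0.25), (np.float64(8.754517060056141), np.float64(-0.25), 0.25), (np.float64(8.799351599256712), np.float64(0.0), 0.25), (np.float64(8.976119875064247), np.float64(0.75), 0.25)]
```

Request:
step_arm(targets=[[-3.3,0,7.9,0,0,0],[-3.2,0,7.8,0,0,0],[0,0,0,0,0,0],[0,0,0,0,0,0]])

```text
time_s: 23.2
ee_pos: [0.5891, 0.1087, 0.1221]
eef_rot: [-1.571, -0.001, -1.728]
force: [-3.2, -2.7, 4.7]
grip_width: 0.0224
```

Request:
step_arm(targets=[[0,0,0,0,0,0],[0,0,0,0,0,0],[0,0,0,0,0,0]], gripper=0)

```text
time_s: 23.58
ee_pos: [0.5891, 0.1091, 0.1216]
eef_rot: [-1.571, 0.0, -1.728]
force: [0.0, 1.7, -0.3]
grip_width: 0.0461
```

Request:
step_arm(targets=[[0,-10,0,0,0,0],[0,-25,0,0,0,0],[0,-40,0,0,0,0],[0,-50,0,0,0,0],[0,-30,0,0,0,0],[0,0,0,0,0,0]])

```text
time_s: 24.32
ee_pos: [0.5898, 0.1091, 0.2798]
eef_rot: [-1.566, 0.001, -1.728]
force: [1.0, -0.4, -0.3]
grip_width: 0.0474
```

```bash
python3 look.py n 250 190 395 200 50
```

```text
f 4 top x0,y0 200 140 scene 345 150
24.425 [0.589  0.109  0.2763] [-9.003e+01 -1.000e-02 -9.901e+01] [ 0.13  0.18 -0.35] [-0.119 -0.059 -0.01 ] 0.04707255003276596 [ 0.12  0.37  1.26 -0.    1.51  0.28]
```

View pics/n.png

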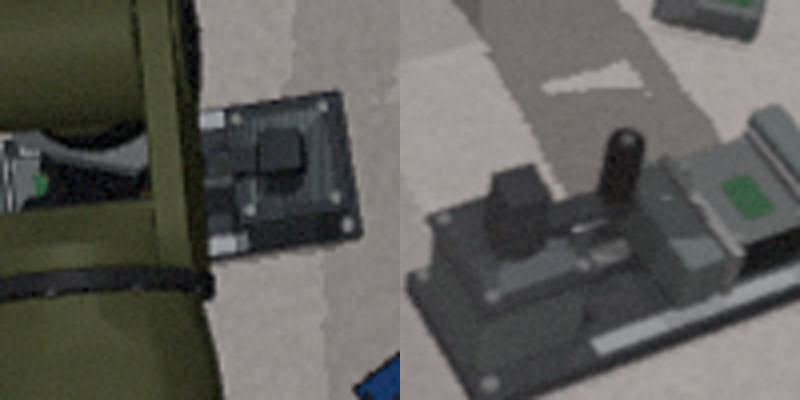

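Request:
step_arm(targets=[[35,-5,-12,0,0,0],[45,0,-17,0,0,0],[45,0,-17,0,0,0],[45,0,-17,0,0,0],[45,0,-17,0,0,0],[35,0,-12,0,0,0],[30,0,0,0,0,0],[30,0,0,0,0,0],[0,0,0,0,0,0]])

```text
time_s: 25.55
ee_pos: [0.4491, -0.1838, 0.2804]
eef_rot: [-1.573, 0.001, -1.73]
force: [0.2, -0.3, -0.1]
grip_width: 0.0468
```

```bash
python3 look.py o 240 185 400 200 50; python3 - <<'E'
from h import *
crop("pics/o_top.png",188,155,110,62,7,"pics/o2.png")
up=8
def load(n): return cv2.resize(cv2.imread(f"pics/{n}_scene.png"),None,fx=up,fy=up,interpolation=cv2.INTER_CUBIC)
E
```

```text
f 4 top x0,y0 190 135 scene 350 150
25.65 [ 0.4495 -0.1824  0.2809] [-9.009e+01  4.000e-02 -9.904e+01] [0.53 0.62 0.02] [-0.059 -0.102 -0.025] 0.04712300752734108 [-0.46  0.1   1.58  0.    1.46 -0.3 ]
```

View pics/o.png

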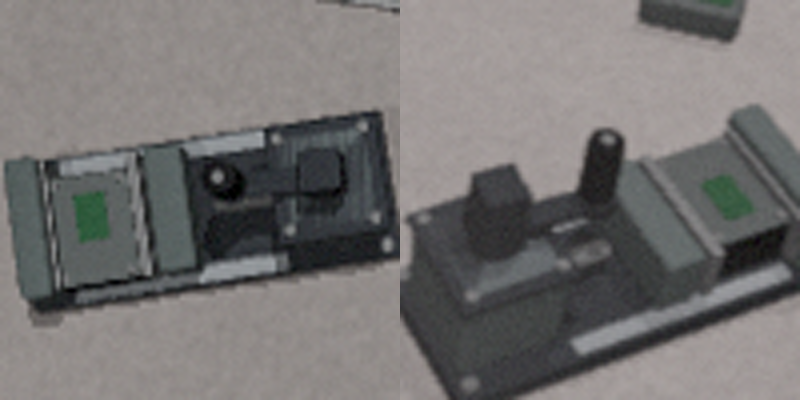

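View pics/o2.png

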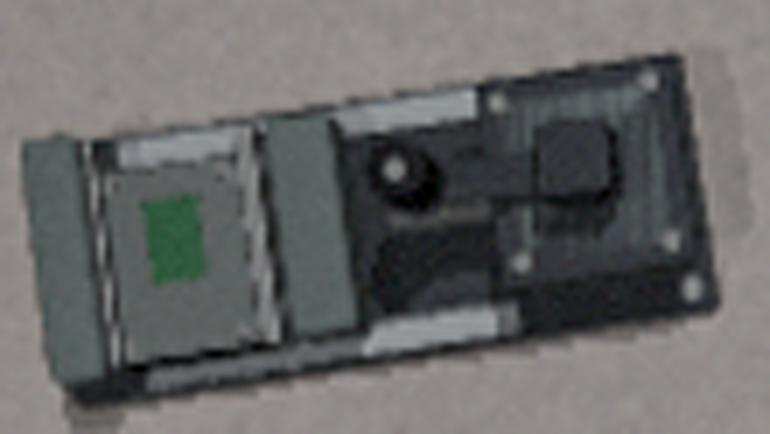

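View pics/o_scene.png

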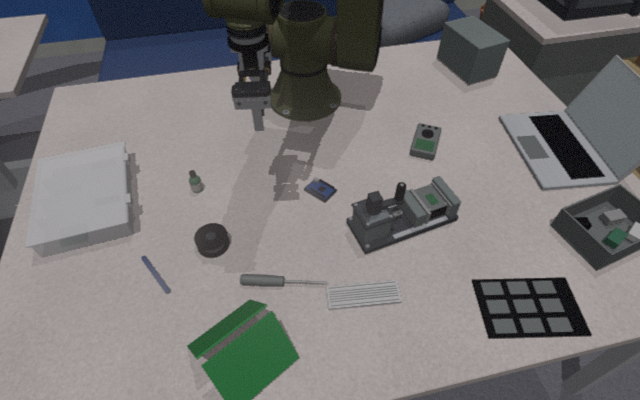

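```bash
python3 - <<'E'
from h import *
up=8
def big(p): return cv2.resize(cv2.imread(p),None,fx=up,fy=up,interpolation=cv2.INTER_CUBIC)
yaw=np.radians(10);O=np.array([.596,.044]);c,s=np.cos(yaw),np.sin(yaw)
W=lambda x,y,z:[*(O+np.array([[c,-s],[s,c]])@[x,y]),z]
def track(cam,A,B,poly,y0,z,rng):
    p0=proj(cam,W(0,y0,z))
    mask=np.zeros(A.shape[:2],np.uint8);cv2.fillPoly(mask,[np.int32((np.array(poly)+.5)*up)],255)
    x,y,w,h=cv2.boundingRect(mask);best=[]
    a=A[y:y+h,x:x+w].astype(float);mm=mask[y:y+h,x:x+w]>0
    for t in np.arange(*rng):
      d=proj(cam,W(0,y0+t/1e3,z))-p0
      for e in np.arange(-1,1.1,.25):
        X=int(round(x+d[0]*up));Y=int(round(y+(d[1]+e)*up))
        b=B[Y:Y+h,X:X+w].astype(float); best.append(((((a-b)-(a-b)[mm].mean(0))[mm]**2).mean().round(1),round(t,2),e))
    best.sort();return [tuple(map(float,q)) for q in best[:3]]
A,B=big("pics/top0.png"),big("pics/o_top.png")
q=lambda L:[px(u,v,185,155,7) for u,v in L]
print('top jaw',track('top',A,B,q([(378,95),(452,95),(485,320),(405,332)]),.0866,.068,(32,46,.25)))
print('top pad lower',track('top',A,B,q([(335,115),(360,115),(388,330),(365,335)]),.104,.065,(26,46,.25)))
print('encl green',track('top',A,B,q([(165,190),(235,185),(250,285),(175,292)]),.164,.058,(-2,14,.25)))
S0,So,Sk=big("pics/scene0.png"),big("pics/o_scene.png"),big("pics/k_scene.png")
off=np.array([385,178]);P=lambda L:[np.array(p)/8+off-.5 for p in L]
print('scene jaw k->o',track('scene',Sk,So,P([(45,130),(125,112),(262,305),(200,345)]),.1016,.068,(18,30,.25)))
print('scene pad k->o',track('scene',Sk,So,P([(140,105),(175,100),(325,300),(295,310)]),.1196,.065,(12,30,.25)))
r=lambda L:[px(u,v,340,170,6) for u,v in L]
print('scene jaw 0->o',track('scene',S0,So,r([(275,165),(325,145),(445,295),(385,315)]),.0866,.068,(34,46,.25)))
print('scene pad 0->o',track('scene',S0,So,r([(350,138),(375,140),(480,285),(455,295)]),.1046,.065,(26,46,.25)))
# fixed/enclosure/hub now
V=lambda X:np.array([[c,s],[-s,c]])@(X[:2]-O)
q=lambda L:[px(u,v,188,155,7) for u,v in L]
for n,p,z in(('fix',(78,140),.075),('fix2',(106,378),.075),('enc',(106,175),.058),('enc2',(122,362),.058),('encb',(243,160),.058),('encb2',(268,340),.058),('hub',(576,157),.144),('knob',(394,168),.157),('jawf',(268,118),.068),('jawf2',(292,335),.068)):
    X=at('top',px(*p,188,155,7),z);print(n,X.round(4),V(X).round(4))
print(at('scene',px(498-400,182,350,150,4),.144))
E
```

```text
top jaw [(57.6, 38.5, 0.0), (59.7, 38.75, 0.0), (59.7, 39.0, 0.0)]
top pad lower [(237.9, 33.5, -1.0), (237.9, 33.75, -1.0), (255.3, 34.0, -1.0)]
encl green [(27.8, 5.0, -0.5), (28.1, 5.0, -0.25), (29.0, 4.5, -0.5)]
scene jaw k->o [(341.3, 29.5, 1.0), (341.6, 29.0, 1.0), (341.6, 29.25, 1.0)]
scene pad k->o [(136.2, 17.75, -0.75), (138.0, 17.25, -1.0), (138.5, 18.0, -0.5)]
scene jaw 0->o [(202.1, 43.0, 1.0), (202.9, 42.5, 1.0), (202.9, 42.75, 1.0)]
scene pad 0->o [(104.4, 32.75, -0.25), (105.9, 33.25, 0.0), (106.5, 33.0, 0.0)]
fix [0.6056 0.2476 0.075 ] [0.0448 0.1988]
fix2 [0.5106 0.2324 0.075 ] [-0.0514  0.2004]
enc [0.5937 0.2398 0.058 ] [0.0318 0.1932]
enc2 [0.5181 0.2302 0.058 ] [-0.0444  0.1969]
encb [0.6011 0.1849 0.058 ] [0.0295 0.1379]
encb2 [0.5282 0.172  0.058 ] [-0.0445  0.1379]
hub [0.5945 0.0428 0.144 ] [-0.0017 -0.0009]
knob [0.5872 0.1096 0.157 ] [0.0027 0.0662]
jawf [0.6171 0.1736 0.068 ] [0.0433 0.124 ]
jawf2 [0.5297 0.1608 0.068 ] [-0.045   0.1265]
[0.59482999 0.04278762 0.144     ]
```

```bash
python3 -c "
from station import job,get_obs
print(get_obs()['time_s']);job.hand_in()"
```

```text
25.65
the job is handed in; nothing more can be done
```

The crank is home on the shaft and the enclosure is clamped. The job was handed in at 25.65 s of the allowed 72 s, and no verdict is reported.

**Fitting:** I gripped the crank by its hub and lowered it onto the shaft in steps of about 1 mm, pressing with no more than about 10 N. One light touch on the tapered end cleared after I shifted about 0.6 mm sideways, and the crank then dropped to the boss. The hand stopped at 116.6 mm, the height expected for a fully home crank.

**Winding:** I then held the knob and wound about 705° clockwise, released it and moved the arm clear.

**Last checks:**
- **Crank:** The final picture shows it level on the shaft. Both cameras put the hub within about 2 mm of where it seated, which is the calibration limit.
- **Pad:** The jaw advanced about 39 mm and the pad 33–34 mm, so the pad is pressed back about 5 mm. The estimates disagreed: about 5 mm from the top camera and 5–6.4 mm from the scene camera. One early estimate from absolute positions, just before the last 15°, was 2.6 mm, which would make it about 3.4 mm. All fall within the allowed 2.5–8.5 mm.
- **Enclosure:** During the last 75° of winding the pad stopped moving while the jaw kept going, so the enclosure is against the fixed jaw. In the top picture its front edge reads 4–5 mm short of the fixed face. I put that down to reading those edges off the image and did not settle it otherwise.
- **Failed check:** Tracking the jaw in the final scene picture gave a poor match, so I did not use it.
- **Other things on the table:** They look unmoved, and the gripper touches nothing.

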